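Screw the filling cap onto the slanted neck of a detector dewar

TASK

Close the small detector dewar: set the blue screw cap square on its slanted filling neck, turn it backward under light pressure until you feel it drop into the thread start, then turn it forward until it stops fully home, and let go. Never force it: a cap that stops high up is not started, so go back and search again. Leave the jar, the beaker and the screwdriver where they are.

Things in the scene. Friction and masses are not known exactly. Their poses are not given: they have to be found in the camera images.
- cap_center (a point): Loose blue screw cap, 0.22 kg, standing rim down on the table: a round skirt 74 mm across and 37 mm high, on top an upright grip bar 66 mm long (along its x), 24 mm thick (along its y), 44 mm tall; 81 mm high in all. This point is on its axis half-way up, 40.5 mm above the rim; z points from the rim to the bar. The bar spans 3.5 mm below to 40.5 mm above this point.
- cap_rim (a point): Centre of the cap's open rim (its lower edge). The skirt is hollow, 67 mm bore, 28 mm deep, with four lugs inside, 90 degrees apart, flush with the rim, each 6 mm wide and 3.5 mm high, reaching inward to 26 mm from the axis. Nothing springs: the cap stays on the neck when released, so it may be turned in one grasp or several.
- port: Fixed steel filling neck of the dewar, leaning 27 degrees from vertical towards the dewar's front (sideways as the robot sees it). Origin on the neck's axis level with the flat crest of its thread; z points outward along the axis. Core 49 mm across. Four thread ridges, 62 mm across, each 54 degrees long, with 28 degree gaps; at each ridge's forward end an 8 degree stop rises 4 mm above the crest.
- port_tip (a point): Tip of the neck: end of its centring cone (34 mm across here), 16 mm out from the thread crest on the axis. The thread ring is set at an unknown angle about the axis, new each time and not given. Forward (tightening) is clockwise, looking at the bar from outside. Rim heights are along the neck's z from the crest: 0 when the lugs ride on the crest, +4 mm if they lie on the stops.
- thread (a point): Same point as the neck's origin. Turned backward, the lugs fall off the stops (false drop, rim to 0) or off the thread start into the gaps (rim -8 mm), where a stop blocks further turning back; at a lucky angle it falls in at once. Forward from the gaps the cap sinks 5 mm per 54 degrees to the stops, 45 to 65 degrees on: home, rim about -12 mm. Forward from the crest it jams with the rim at 0.
- dewar: The fixed cream dewar with two blue bands, a cylinder 200 mm in diameter and 180 mm high on the table, with the slanted neck on its front (-x of its frame) and a metal detector tube, 76 mm across, reaching 260 mm out at its back (+x). Origin: centre of its underside, z up.
- jar_center (a point): Bystander: closed clear sample jar, 66 mm across, 95 mm high; this point is half-way up on its axis.
- beaker_center (a point): Bystander: open white plastic beaker, 68 mm across, 85 mm high; this point is half-way up on its axis.
- driver_grip (a point): Bystander: orange-handled screwdriver, 180 mm long, lying on the table; this point is in its handle.
There are look-alikes about, which are no part of the job. What is meant by the part that bears cap_center is not orange or pink, and is the larger of those in its own colour.

How it is judged (in metres and radians):
On the way:
1. the cap is over the neck, square to it, its rim within 16 mm of the thread crest (z of cap_center in the frame of port below 0.0565 m and distance between cap_center and port below 0.058 m and angle between the z axis of cap_center and the z axis of port, either way round below 0.15 rad), for 0.1 s.
At the end, for the whole second after the job is handed in: The cap is screwed home on the neck: its rim at least 10.5 mm below the thread crest along the neck's axis (fully home is about 12 mm, merely dropped in is 8 mm), square to the neck within 0.06 rad, released; jar, beaker and screwdriver within 20 mm of where they were (z of cap_center in the frame of port below 0.03 m and distance between cap_center and port below 0.031 m and angle between the z axis of cap_center and the z axis of port, either way round below 0.06 rad and distance of each of jar_center, beaker_center, driver_grip from where it was at the start of the episode below 0.02 m); the robot touches nothing.
It fails at once if the cap is forced: pressed or wrenched against the dewar's neck with more than 250 N of contact force (contact force between cap and dewar above 250 N).
It fails at once if a bystander is pushed more than 20 mm (distance of any of jar_center, beaker_center, driver_grip from where it was at the start of the episode above 0.02 m).
It also fails if it takes over 64 s, if anything falls off the work surface, if the arm or the gripper's body presses on something with over 40 N, if the wrist force passes 120 N, or if a joint passes its speed limit or range.

ROBOT

A 6-joint arm with a two-finger parallel gripper is mounted at the origin on the work surface. World frame = base frame: x ahead of the robot, y to its left, z up, the work surface at z = 0. Lengths are in m, angles in degrees, forces in N, time in s.
With the tool pointing down it reaches from about 0.35 to 0.875 m from the base axis. Payload 4.2 kg.
Tool frame: the origin (TCP) lies midway between the tips of the shut fingers; the grasp point (between the pads) lies 19 mm behind it; z points along the fingers, y is the line along which they close (so a half turn about z gives the same grasp; the last joint's range is limited). The gripper opens to 87 mm and grips with 3 to 60 N. Pads are 19 mm wide; open, the fingers measure 117 mm over their backs; the gripper's body (75 mm by 190 mm) begins 51 mm behind the grasp point.
Start: joints at [87.239, 22.042, 0.453, 0, -68.411, -14.817], TCP at [0.189, 0.596, 0.223] pointing down, gripper open.
Joint ranges: [-179.83, 179.83], [-69.29, 118.12], [-61.27, 80.66], [-181.25, 117.63], [-171.15, -9.14], [-177.46, 177.46]. Speed limits (degrees/s): [159.86, 159.86, 180, 180, 180, 180].

INTERFACE

Orientations are given as [roll, pitch, yaw] about the fixed x, y, z axes, in that order (R = Rz(yaw) Ry(pitch) Rx(roll)).
In Python, from workcell import env gives the robot as it stands. The module is installed in compiled form; this text tells all that it offers. Calls block until the motion is done:
- env.goto(position, orientation): joint-space move of the TCP to a pose.
- env.move_straight(position, rotation=None, rate=0.15, force_limit=None): straight line of the TCP; rotation=None keeps the orientation; rate is the mean speed in m/s. With force_limit (N) it stops when the force on the tool has changed by that much, and returns True; else False.
- env.set_joints(angles): joint-space move.
- env.gripper_to(opening, grasp_force=None): opening from 0.0 (shut) to 1.0 (fully open); grasp_force is the grip in N (None keeps the last); returns when the fingers have stopped.
- env.dwell(seconds).
- env.inverse_kinematics(position, orientation): joint angles nearest the present ones, or None.
- env.read_state(): the state.
- env.grab_frame(name): name is "side" or "top"; returns a dict with "image" (384x512x3 uint8, blue, green, red), "fx", "fy", "cx", "cy" (pixels), "position" and "orientation" of the camera in the world. Camera axes: x right, y up, looking along -z (the intrinsics and any distortion apply to the point x, -y, -z); pixel columns grow to the right and rows downward; lengths in m; the calibration is good to about 2 mm. A picture is of the moment at which its call begins. There is no depth.
A pose or a line that the arm cannot do raises env.Unreachable and nothing moves.
- env.close_job(): hands the job in; it is judged then, once.
Trained networks look in a picture, given as the dict that the camera call returned (one of the last four; its "shot" number tells which), for a name from the list of things; names that differ only in an ending like _2 or _b are one class to them, and where a whole thing is asked for, a point or a joint stands for the part that bears it (a point fixed in the world has none). Each returns a list of dicts, best first, with "score" (0 to 1); they miss things now and then, are a little off and sometimes report something else, mostly with a low value. They report only what shows in the picture. A call takes as long as a camera call. They do not tell look-alikes from the thing itself.
- env.search_frame(picture, thing): "xyz" ([x, y, z] in m, in world coordinates, good to about 4 mm: the middle of the surface that is visible of it).
- env.trace(picture, thing): "mask" (384x512 bool, what is visible of it).
The state is a dict: "clock": time; "joint_positions": joint angles; "qvel": joint speeds; "joint_torque": joint torques, N m; "position": TCP position; "tool_rot": TCP orientation; "force": force on the tool from outside, world axes, zero at the start; "wrist_torque": the same for the moment, N m; "opening": opening from 0.0 (shut) to 1.0 (fully open); "finger_force": force on a finger pad.
Only numpy, scipy, OpenCV 4.12 (cv2) and the standard library are available. Lean on these libraries where they do the work, as an engineer would, in place of code of your own. Each camera call takes 0.05 s, during which the arm holds its last target. There are 200 camera calls.

## Working session

There is one attempt and no reset: what is moved stays moved. The work goes in short steps, each a Python script; the robot and the scene stay as the last script left them, time stands still between calls to the robot, and variables do not carry over. Pictures are saved under pics/ and viewed, at most 10 in all, crops included, and the job is handed in when it is done.

```bash
mkdir -p pics; cat > h.py <<'E'
import numpy as np, cv2
from workcell import env
from scipy.spatial.transform import Rotation as R
def camR(f):
    o=np.array(f["orientation"],float)
    return o if o.shape==(3,3) else R.from_euler('xyz',o,degrees=True).as_matrix()
def proj(f,p):
    c=camR(f).T@(np.array(p)-f["position"]); return np.array([f["cx"]+f["fx"]*c[0]/-c[2], f["cy"]-f["fy"]*c[1]/-c[2]])
def ray(f,u,v):
    d=camR(f)@np.array([(u-f["cx"])/f["fx"],-(v-f["cy"])/f["fy"],-1]); return np.array(f["position"]),d/np.linalg.norm(d)
E
python3 - <<'E'
from h import *
ims=[]
for n in("top","side"):
    f=env.grab_frame(n); ims.append(f["image"]); cv2.imwrite(f"pics/{n}0.png",f["image"])
    print(n,{k:v for k,v in f.items() if k!="image"})
    for t in("cap_center","port","port_tip","dewar","jar_center","beaker_center","driver_grip"):
        for d in env.search_frame(f,t)[:4]: print(t,np.round(d["xyz"],3),round(d["score"],2),proj(f,d["xyz"]).round())
print(env.read_state())
E
```

```text
top {'fx': 373.72208536628494, 'fy': 373.72208536628494, 'cx': 259.04490774374483, 'cy': 191.1992449241652, 'position': array([ 0.46303156, -0.04544279,  0.99180385]), 'orientation': array([  4.50794757,  -1.36123571, -89.66982512]), 'shot': 1}
cap_center [ 0.447 -0.114  0.041] 0.95 [277. 227.]
cap_center [ 0.559 -0.091  0.036] 0.92 [268. 183.]
cap_center [ 0.466 -0.01   0.028] 0.69 [237. 220.]
cap_center [ 0.334 -0.087  0.024] 0.65 [266. 271.]
port [0.55  0.117 0.228] 0.98 [171. 177.]
port_tip [0.55  0.109 0.226] 0.68 [175. 178.]
dewar [0.558 0.201 0.164] 0.65 [139. 177.]
jar_center [ 0.632 -0.308  0.094] 0.74 [358. 152.]
beaker_center [ 0.676 -0.165  0.042] 0.97 [297. 138.]
beaker_center [ 0.63  -0.308  0.094] 0.64 [358. 153.]
driver_grip [0.727 0.013 0.025] 0.75 [229. 120.]
driver_grip [0.554 0.117 0.23 ] 0.57 [171. 176.]
side {'fx': 434.6424261809343, 'fy': 434.6424261809343, 'cx': 253.02055166854217, 'cy': 191.3198537270726, 'position': array([0.29801565, 0.45274303, 0.8609365 ]), 'orientation': array([  38.91972606,    0.69818279, -157.31000443]), 'shot': 2}
cap_center [0.462 0
[... 452 characters left out ...]
72 [159. 231.]
{'clock': 0.8, 'joint_positions': array([ 8.72381608e+01,  2.20402188e+01,  4.52229813e-01, -1.62088093e-03,
       -6.84109942e+01, -1.48170098e+01]), 'qvel': array([-0.05127762,  0.06714584, -0.09677098, -0.03352527, -0.00410135,
        0.00655955]), 'joint_torque': array([ 3.58679918e-04, -3.90411472e+01,  1.87607932e+01,  4.22420740e+00,
        1.54318241e-02, -2.10089473e-05]), 'position': array([0.18871937, 0.5957976 , 0.22255856]), 'tool_rot': array([-1.79999402e+02,  1.71708919e-03, -1.75794454e+01]), 'force': array([-0.47039044,  0.85768329, -0.37168426]), 'wrist_torque': array([0.01140004, 0.00521066, 0.02551285]), 'finger_force': 0.0, 'opening': 0.998809649773143}
```

```bash
python3 - <<'E'
import cv2,numpy as np
t=cv2.imread("pics/top0.png")
cv2.imwrite("pics/topc.png",cv2.resize(t[90:310,110:390],None,fx=2.72,fy=2.72,interpolation=cv2.INTER_CUBIC))
s=cv2.imread("pics/side0.png")
cv2.imwrite("pics/sidec.png",cv2.resize(s[110:370,100:380],None,fx=2.3,fy=2.3,interpolation=cv2.INTER_CUBIC))
E
```

```text
(no output)
```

View pics/topc.png

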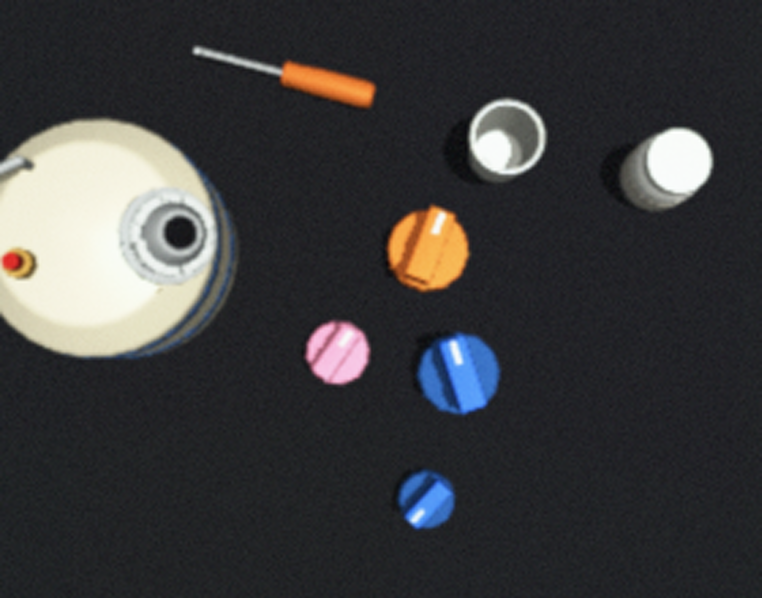

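View pics/sidec.png

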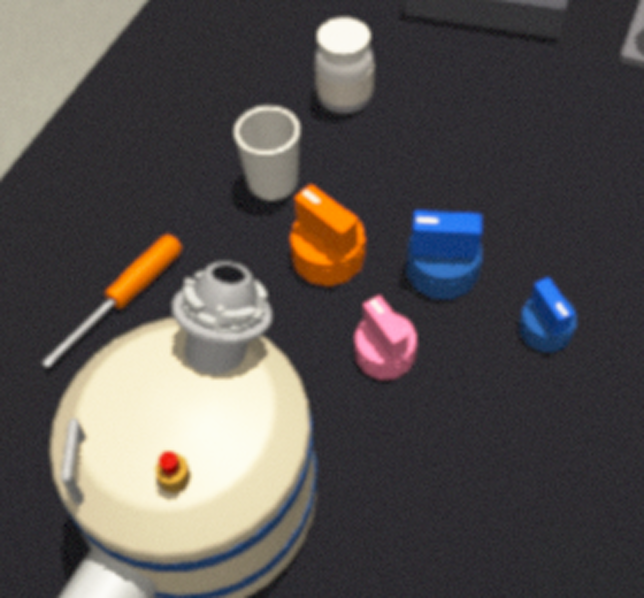

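Blue caps in the top crop: the large one is at (459,372) (full-frame pixel 279,227) and the small one at (427,500) (full-frame 267,274). The orange cap at (428,249) and pink cap at (338,352) are excluded by colour. The large blue cap fits, being the larger of the two blue ones. Next I fit it and the neck, with an enlarged confirming crop.

```bash
cat > fit.py <<'E'
from h import *
from scipy.optimize import minimize
F={n:env.grab_frame(n) for n in("top","side")}
def hull(f,P,S=4):
    m=np.zeros((384*S,512*S),np.uint8); q=np.array([proj(f,p) for p in P])*S+S/2-.5
    cv2.fillConvexPoly(m,cv2.convexHull(np.round(q).astype(np.int32)),1); return m
th=np.linspace(0,2*np.pi,40)
circ=lambda r,z:np.c_[r*np.cos(th),r*np.sin(th),0*th+z]
def iou(a,b): return (a&b).sum()/(a|b).sum()
# cap
M={}
for n,f in F.items():
    hsv=cv2.cvtColor(cv2.resize(f["image"],None,fx=4,fy=4,interpolation=cv2.INTER_CUBIC),cv2.COLOR_BGR2HSV)
    c=proj(f,[.443,-.107,.04])*4; m=((hsv[...,0]>95)&(hsv[...,0]<125)&(hsv[...,1]>110)&(hsv[...,2]>50)).astype(np.uint8)
    k=np.zeros_like(m); cv2.circle(k,tuple(c.astype(int)),120,1,-1); M[n]=m&k
def capm(f,x,y,a):
    T=R.from_euler('z',a).as_matrix(); o=np.array([x,y,0])
    sk=np.r_[circ(.037,0),circ(.037,.037)]
    bx=np.array([[sx*.033,sy*.012,z] for sx in(1,-1) for sy in(1,-1) for z in(.037,.081)])
    return hull(f,sk@T.T+o)|hull(f,bx@T.T+o)
def bright(f):
    pass
cost=lambda v:-sum(iou(capm(F[n],v[0]/100,v[1]/100,v[2]),M[n]) for n in F)
best=min((minimize(cost,[44.3,-10.7,a],method="Nelder-Mead",options=dict(initial_simplex=np.array([[44.3,-10.7,a],[44.9,-10.7,a],[44.3,-10.1,a],[44.3,-10.7,a+.2]]),maxiter=80)) for a in np.arange(0,3.1,.5)),key=lambda r:r.fun)
print("cap",best.x,np.degrees(best.x[2])%180,best.fun)
# neck: fit dark hole centre
P=[]
for n,f in F.items():
    c=proj(f,[.55,.11,.235]); b=cv2.resize(f["image"],None,fx=4,fy=4,interpolation=cv2.INTER_CUBIC)
    m=env.trace(f,"port"); d=env.trace(f,"dewar")
    if m: np.save(n+"_port.npy",m[0]["mask"]); print(n,"port",m[0]["score"],m[0]["mask"].sum())
    if d: np.save(n+"_dewar.npy",d[0]["mask"]); print(n,"dewar",d[0]["score"],d[0]["mask"].sum())
    g=b.max(2); k=np.zeros_like(g); cc={"top":(176.5,175.3),"side":(199,228)}[n]
    cv2.circle(k,(int(cc[0]*4),int(cc[1]*4)),40,1,-1)
    h=((g<50)&(k>0)).astype(np.uint8); _,lab,st,ce=cv2.connectedComponentsWithStats(h)
    i=1+np.argmax(st[1:,4]); print(n,"hole",(ce[i]-1.5)/4,st[i]/4); P.append((ce[i]-1.5)/4)
(o1,d1),(o2,d2)=[ray(f,*p) for f,p in zip(F.values(),P)]
A=np.c_[d1,-d2]; t=np.linalg.lstsq(A,o2-o1,rcond=None)[0]
print("tip",o1+t[0]*d1,o2+t[1]*d2)
# composite
def crop(f,c,w,S):
    x,y=int(c[0]),int(c[1]); return cv2.resize(f["image"][y-w:y+w,x-w:x+w],(S,S),interpolation=cv2.INTER_CUBIC)
a=[crop(F["top"],(173,178),28,300),crop(F["side"],(196,245),32,300)]
b=[]
for n in F:
    im=F[n]["image"].copy(); big=cv2.resize(im,None,fx=4,fy=4,interpolation=cv2.INTER_CUBIC)
    cs,_=cv2.findContours(capm(F[n],best.x[0]/100,best.x[1]/100,best.x[2]),0,2); cv2.drawContours(big,cs,-1,(0,255,0),1)
    c=(proj(F[n],[.447,-.11,.04])*4).astype(int); b.append(cv2.resize(big[c[1]-120:c[1]+120,c[0]-120:c[0]+120],(300,300)))
cv2.imwrite("pics/comp.png",np.vstack([np.hstack(a),np.hstack(b)]))
E
python3 fit.py
```

```text
cap [ 44.79606815 -11.94539223   3.55853395] 23.88897635814328 -1.7975885260091038
top port 0.73 1040
top dewar 0.74 8502
top hole [175.79454644 175.02042837] [171.25 170.25  10.25  10.5  347.25]
side port 0.57 1496
side dewar 0.82 13293
side hole [198.79232283 228.64665354] [193.5  226.25  11.75   5.75 190.5 ]
tip [0.55377402 0.10488082 0.24052805] [0.55287003 0.10453655 0.24034998]
```

View pics/comp.png

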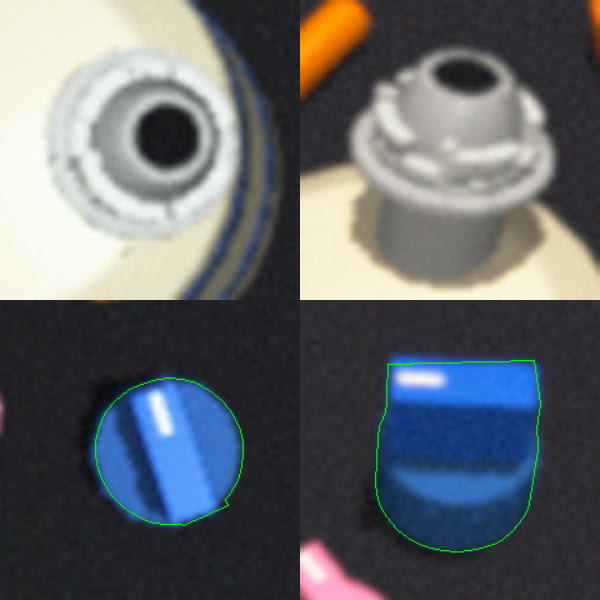

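The composite confirms the large blue cap: the fitted outline matches in both views, and bar yaw is about 23°. The neck shows with its dark tip hole at full-frame pixels (176,175) in the top view and (199,229) in the side view. Now the dewar centre, for the neck azimuth.

```bash
cat > fit2.py <<'E'
exec(open("fit.py").read().split("# cap")[0])
D={n:cv2.resize(np.load(n+"_dewar.npy").astype(np.uint8),None,fx=4,fy=4,interpolation=cv2.INTER_NEAREST) for n in F}
Q={n:cv2.dilate(cv2.resize(np.load(n+"_port.npy").astype(np.uint8),None,fx=4,fy=4,interpolation=cv2.INTER_NEAREST),np.ones((17,17))) for n in F}
th2=np.linspace(0,2*np.pi,24)
def model(f,v):
    T=R.from_euler('z',v[2]).as_matrix(); o=np.array([v[0]/100,v[1]/100,0])
    tb=np.array([[x,.038*np.cos(t),v[3]/100+.038*np.sin(t)] for x in(.0,.36) for t in th2])
    return hull(f,np.r_[circ(.1,0),circ(.1,.18)]+o)|hull(f,tb@T.T+o)
def cost(v): return -sum(iou(model(F[n],v)&(1-Q[n]),D[n]&(1-Q[n])) for n in F)
x0=np.array([55.3,19,1.57,9.]); 
r=minimize(cost,x0,method="Nelder-Mead",options=dict(initial_simplex=np.vstack([x0]+[x0+d for d in np.diag([.8,.8,.15,2])]),maxiter=150))
print(r.x,np.degrees(r.x[2]),r.fun)
d=np.array([.5533,.1047])-r.x[:2]/100; print("tip-dewar",np.linalg.norm(d),np.degrees(np.arctan2(*d[::-1])))
ims=[]
for n in F:
    big=cv2.resize(F[n]["image"],None,fx=4,fy=4); cs,_=cv2.findContours(model(F[n],r.x),0,2); cv2.drawContours(big,cs,-1,(0,0,255),3)
    # predicted neck circles
    for az in [r.x[2]+np.pi]:
        z=np.array([np.sin(np.radians(27))*np.cos(az),np.sin(np.radians(27))*np.sin(az),np.cos(np.radians(27))])
        B=R.align_vectors([z],[[0,0,1]])[0].as_matrix(); tip=np.array([.5533,.1047,.2404])
        for rr,h in((.017,0),(.031,-.016)):
            q=np.array([proj(F[n],B@p+tip) for p in circ(rr,h)])*4+1.5; cv2.polylines(big,[np.round(q).astype(np.int32)],True,(0,255,0),1)
    c={"top":(150,185),"side":(180,290)}[n]; w={"top":60,"side":90}[n]; c=np.array(c)*4; w*=4
    ims.append(cv2.resize(big[max(c[1]-w,0):c[1]+w,c[0]-w:c[0]+w],(400,400)))
cv2.imwrite("pics/dew.png",np.hstack(ims))
E
python3 fit2.py
```

```text
[55.9886377  19.18954339  1.46010706  2.43528391] 83.65797245938869 -1.6899682517624228
tip-dewar 0.08744383367760038 -94.31967957658162
```

View pics/dew.png

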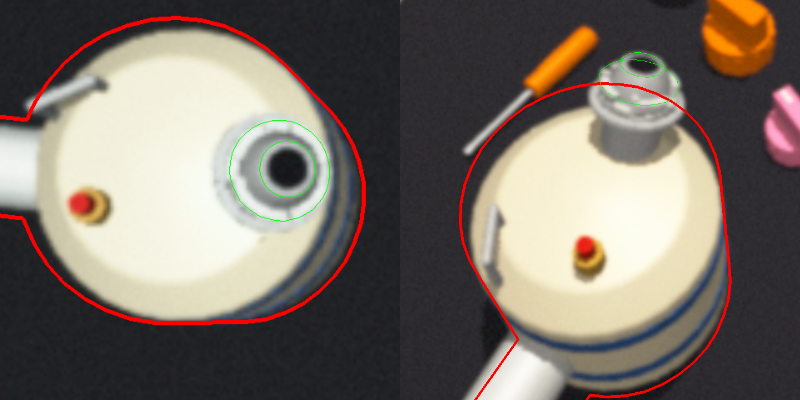

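The dewar outline comes out slightly loose: its top edge is about 12 crop pixels too high. Neck azimuth still reads between −92° and −96°, which is good enough to start because the cap can seat with some compliance. Picking up the cap now.

```bash
cat >> h.py <<'E'
def tri(fa,pa,fb,pb):
    o1,d1=ray(fa,*pa);o2,d2=ray(fb,*pb); t=np.linalg.lstsq(np.c_[d1,-d2],o2-o1,rcond=None)[0]
    return (o1+t[0]*d1+o2+t[1]*d2)/2, np.linalg.norm(o1+t[0]*d1-o2-t[1]*d2)
def axis(az,tilt=27): 
    a,t=np.radians(az),np.radians(tilt); return np.array([np.sin(t)*np.cos(a),np.sin(t)*np.sin(a),np.cos(t)])
def toolR(z,xh):  # tool z = -z(outward axis); x towards xh
    tz=-z; x=xh-tz*(xh@tz); x/=np.linalg.norm(x); return np.c_[x,np.cross(tz,x),tz]
def eul(M): return R.from_matrix(M).as_euler('xyz',degrees=True)
def st(): 
    s=env.read_state(); return s
E
python3 - <<'E'
from h import *
T=env.grab_frame("top");S=env.grab_frame("side")
fl,e=tri(T,(171.9,176.5),S,(196.7,244.6)); tip=np.array([.5533,.1047,.2404]); d=tip-fl
print("flange",fl,e,"axis len",np.linalg.norm(d),"az",np.degrees(np.arctan2(d[1],d[0])),"tilt",np.degrees(np.arccos(d[2]/np.linalg.norm(d))))
yaw=23.5; cap=np.array([.448,-.1185,0])
z=axis(-92)
for k in(0,180):
    print(k,env.inverse_kinematics(cap+[0,0,.041],[180,0,yaw+k]))
    for b in(0,60,120,180,240,300):
        xh=R.from_rotvec(z*np.radians(b)).apply([1,0,0]); q=env.inverse_kinematics(tip+z*.07,eul(toolR(z,xh))); print(b,None if q is None else np.round(q,0))
env.goto(cap+[0,0,.16],[180,0,yaw])
s=st(); print(s["clock"],s["joint_positions"].round(1))
env.move_straight(cap+[0,0,.042],rate=.12,force_limit=15)
env.gripper_to(0.0,grasp_force=40)
s=st(); print(s["clock"],s["position"],s["opening"],s["finger_force"],s["force"])
env.move_straight(s["position"]+[0,0,.13],rate=.15)
s=st(); print(s["clock"],s["position"],s["opening"],s["finger_force"],s["force"])
T=env.grab_frame("top");S=env.grab_frame("side")
w=[]
for f in(T,S):
    c=proj(f,s["position"]-[0,0,.01]).astype(int); w.append(cv2.resize(f["image"][max(c[1]-60,0):c[1]+60,max(c[0]-60,0):c[0]+60],(400,400),interpolation=cv2.INTER_CUBIC)); print(c)
    for t in("cap_rim","cap_center"): print([(np.round(d["xyz"],3),d["score"]) for d in env.search_frame(f,t)[:2]])
cv2.imwrite("pics/grasp.png",np.hstack(w))
E
```

```text
flange [0.55387802 0.11891433 0.20970984] 0.0009126499070278001 axis len 0.03382702115542024 az -92.32860793971015 tilt 24.86955545254732
0 [ 5.35591813e+00  1.98319791e+01 -3.49357364e+01  2.54444375e-14
 -3.52322845e+01  1.08144082e+02]
0 [  8.  13.   4. -27. -78.  87.]
60 [  8.  13.   4. -27. -78. 147.]
120 [   8.   13.    4.  -27.  -78. -153.]
180 [  8.  13.   4. -27. -78. -93.]
240 [  8.  13.   4. -27. -78. -33.]
300 [  8.  13.   4. -27. -78.  27.]
180 [ 5.35591813e+00  1.98319791e+01 -3.49357364e+01 -2.54444375e-14
 -3.52322845e+01 -7.18559181e+01]
0 [  8.  13.   4. -27. -78.  87.]
60 [  8.  13.   4. -27. -78. 147.]
120 [   8.   13.    4.  -27.  -78. -153.]
180 [  8.  13.   4. -27. -78. -93.]
240 [  8.  13.   4. -27. -78. -33.]
300 [  8.  13.   4. -27. -78.  27.]
3.9917 [  5.4   9.8 -26.7   0.  -53.5 108.1]
6.1667 [ 0.44817404 -0.11849897  0.04202127] 0.2740962830156368 38.67971636886068 [-0.51149899  0.18697312 -0.72201707]
7.1833 [ 0.44716871 -0.11842504  0.17090341] 0.27894994473299034 38.703126506879926 [-0.25004001 -0.12237506 -2.13487237]
[283 228]
[(array([ 0.329, -0.093,  0.025]), 0.69), (array([ 0.559, -0.088,  0.04 ]), 0.62)]
[(array([ 0.557, -0.089,  0.04 ]), 0.88), (array([ 0.332, -0.089,  0.024]), 0.71)]
[296 183]
[(array([ 0.435, -0.092,  0.153]), 0.81), (array([0.548, 0.136, 0.22 ]), 0.68)]
[(array([0.464, 0.009, 0.027]), 0.97), (array([ 0.326, -0.078,  0.026]), 0.86)]
```

View pics/grasp.png

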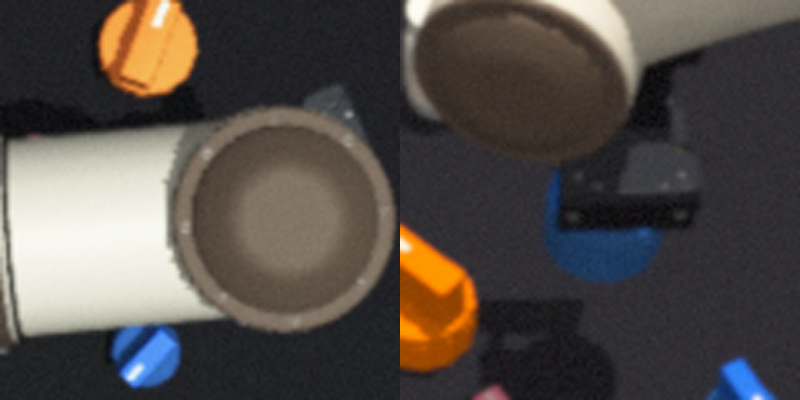

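The cap is held: in the side half of the picture its skirt shows at about (603,235), below the fingers. Checking its offset in the grip, then moving over the neck.

```bash
cat >> h.py <<'E'
TIP=np.array([.5533,.1047,.2404]); Z=axis(-93); CREST=TIP-.016*Z; RIM=.042
def pose(h,b,off=np.zeros(3)):  # rim height h (m), turn b deg (ccw from outside)
    xh=R.from_rotvec(Z*np.radians(b)).apply([1,0,0])
    return CREST+off+Z*(h+RIM), eul(toolR(Z,xh))
def hgt(s,off=np.zeros(3)): return (np.array(s["position"])-CREST-off)@Z-RIM
E
python3 - <<'E'
exec(open("fit.py").read().split("# cap")[0])
s=st(); Mt=R.from_euler('xyz',s["tool_rot"],degrees=True).as_matrix(); f=F["side"]
hsv=cv2.cvtColor(cv2.resize(f["image"],None,fx=4,fy=4,interpolation=cv2.INTER_CUBIC),cv2.COLOR_BGR2HSV)
m=((hsv[...,0]>95)&(hsv[...,0]<125)&(hsv[...,1]>110)&(hsv[...,2]>40)).astype(np.uint8)
k=np.zeros_like(m); c=proj(f,s["position"])*4; cv2.circle(k,tuple(c.astype(int)),150,1,-1); m&=k
_,lab,stt,_=cv2.connectedComponentsWithStats(m); i=1+np.argmax(stt[1:,4]); print("blue bbox",stt[i]/4)
for u in(-.004,0,.004):
    P=np.r_[circ(.037,0),circ(.037,.037)]+s["position"]+[0,0,-.042]+Mt[:,0]*u
    q=np.array([proj(f,p) for p in P]); print(u,q.min(0).round(1),q.max(0).round(1))
p,o=pose(.07,262); env.goto(p,o); s=st(); print(s["clock"],s["joint_positions"].round(1),s["force"],hgt(s))
f=env.grab_frame("side");t=env.grab_frame("top");w=[]
for g in(t,f):
    c=proj(g,CREST+.03*Z).astype(int); b=cv2.resize(g["image"],None,fx=4,fy=4,interpolation=cv2.INTER_CUBIC)
    B=toolR(Z,np.array([1.,0,0])); 
    for rr,h in((.037,.07),(.037,.107),(.017,.016)):
        q=np.array([proj(g,CREST+B@(np.array([x,y,-h]))) for x,y,_ in circ(rr,0)])*4+1.5; cv2.polylines(b,[np.round(q).astype(np.int32)],True,(0,255,0),1)
    c*=4; w.append(cv2.resize(b[max(c[1]-220,0):c[1]+220,c[0]-220:c[0]+220],(400,400)))
cv2.imwrite("pics/over.png",np.hstack(w))
E
```

```text
blue bbox [ 278.75  173.5    35.75   34.   2187.75]
-0.004 [279.9 168.7] [316.1 206.7]
0 [278.  168.7] [314.1 206.8]
0.004 [276.2 168.8] [312.2 206.8]
9.4 [  6.9  12.1   6.3 -27.  -80.4 -11.5] [ 0.1850614  -0.19099476 -2.72813625] 0.0696987838292942
```

View pics/over.png

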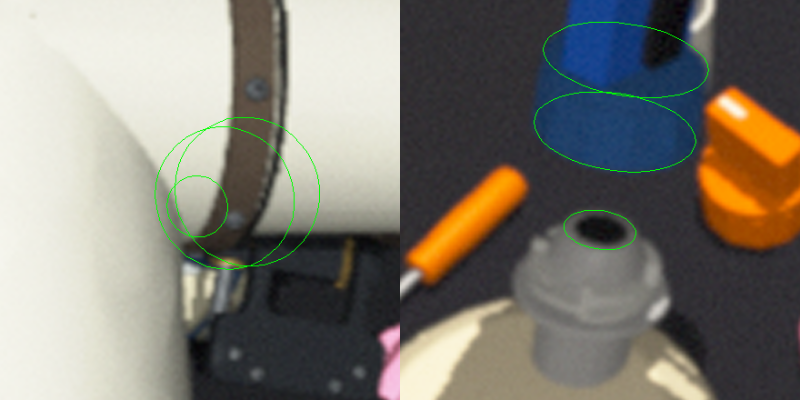

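Well aligned: the predicted cap and tip circles coincide with the image, with the tip at (600,230) in the side half. Descending gently.

```bash
cat >> h.py <<'E'
def ax(s): return np.array(s["force"])@Z
def rep(tag,s=None):
    s=s or st(); d=np.array(s["position"])-CREST; lat=d-Z*(d@Z)
    print(tag,"t%.2f h%.1fmm Fz%.1f"%(s["clock"],hgt(s)*1e3,ax(s)),"F",np.round(s["force"],1),"T",np.round(s["wrist_torque"],2),"lat",np.round(lat*1e3,1),"q6 %.1f"%s["joint_positions"][5],"op %.3f"%s["opening"],flush=True); return s
E
python3 - <<'E'
from h import *
rep("start")
env.move_straight(pose(.022,262)[0],rate=.1,force_limit=8); s=rep("near")
c=env.move_straight(pose(-.012,262)[0],rate=.03,force_limit=7); print(c); rep("contact")
E
```

```text
start t9.50 h69.7mm Fz-2.1 F [-0.3 -0.2 -2.4] T [-1.27  0.01  0.02] lat [-0.2 -0.3 -0.1] q6 -11.5 op 0.275
near t10.13 h22.4mm Fz-1.7 F [ 0.2 -0.1 -2. ] T [-1.18  0.06 -0.04] lat [0.3 0.  0. ] q6 -11.0 op 0.278
True
contact t10.97 h-3.6mm Fz3.8 F [-0.5 -2.2  3.2] T [-0.99  0.02 -0.  ] lat [-0.2 -1.5 -0.8] q6 -10.7 op 0.273
```

```bash
cat >> h.py <<'E'
def press(b,F=4.,stop=-.025):
    """approach along the axis until axial force rises to about F above free (-2)"""
    s=st(); 
    if ax(s)<F-1: env.move_straight(pose(stop,b)[0],pose(stop,b)[1],rate=.03,force_limit=max(F-ax(s),2.)); 
    elif ax(s)>F+5: env.move_straight(pose(hgt(s)+.0007,b)[0],pose(0,b)[1],rate=.03)
    return st()
E
python3 - <<'E'
from h import *
b=262
for i in range(5):
    b+=8; s=st(); p,o=pose(hgt(s),b); hit=env.move_straight(p,o,rate=.03,force_limit=25)
    rep(f"rot {b} {hit}"); s=press(b); rep("  press")
E
```

```text
rot 270 False t11.26 h-3.9mm Fz0.1 F [-0.7 -4.9 -2.4] T [-2.83  0.06  0.04] lat [-0.3 -1.2 -0.6] q6 -2.8 op 0.274
  press t11.67 h-10.8mm Fz4.7 F [-0.5 -2.6  3.9] T [-0.85 -0.06 -0.04] lat [ 0.  -1.6 -0.8] q6 -2.6 op 0.272
rot 278 False t11.96 h-10.6mm Fz1.3 F [-0.  -7.2 -2.2] T [-3.21  0.   -0.22] lat [ 0.1 -1.7 -0.9] q6 5.4 op 0.273
  press t12.17 h-10.7mm Fz3.4 F [ 0.1 -1.9  2.9] T [-0.96 -0.07 -0.15] lat [ 0.3 -2.3 -1.2] q6 5.4 op 0.270
rot 286 False t12.46 h-10.5mm Fz2.8 F [ 0.2 -5.1  0.5] T [-2.43  0.1  -1.15] lat [ 0.5 -1.2 -0.6] q6 13.2 op 0.289
  press t12.67 h-10.6mm Fz3.7 F [-0.8 -2.7  2.8] T [-0.59  0.4  -0.84] lat [ 0.6 -1.5 -0.8] q6 13.1 op 0.289
rot 294 False t12.96 h-10.6mm Fz2.5 F [ 1.3 -2.2  1.8] T [-1.11  0.48 -1.37] lat [ 0.2 -0.   0. ] q6 21.1 op 0.320
  press t13.17 h-10.7mm Fz3.9 F [ 0.2 -0.5  4.2] T [-0.48  0.61 -1.15] lat [ 0.3 -0.1 -0.1] q6 21.0 op 0.318
rot 302 False t13.46 h-10.7mm Fz3.3 F [-0.2  2.5  5. ] T [ 0.59  1.07 -1.52] lat [-0.1  1.3  0.7] q6 29.1 op 0.357
  press t13.46 h-10.7mm Fz3.3 F [-0.2  2.5  5. ] T [ 0.59  1.07 -1.52] lat [-0.1  1.3  0.7] q6 29.1 op 0.357
```

A 7 mm drop (from −3.9 to −10.8 measured), then blocked turning back: it's in the thread start, with my height zero off by about −3 mm. Turning forward now.

```bash
python3 - <<'E'
from h import *
b=302; tw=0
while b>196:
    b-=8; s=st(); p,o=pose(hgt(s)-.0004,b); hit=env.move_straight(p,o,rate=.03,force_limit=30)
    s=press(b,5.); s=rep(f"{b} {hit}")
    if b<255 and s["opening"]>.30: break
E
```

```text
294 False t13.96 h-10.9mm Fz3.5 F [-0.5 -0.4  3.7] T [-0.42  0.44 -0.53] lat [0.3 0.6 0.3] q6 21.4 op 0.325
286 False t14.25 h-10.9mm Fz4.1 F [ 1.3 -4.1  2.6] T [-1.28 -0.01 -0.72] lat [ 0.4 -0.7 -0.3] q6 13.6 op 0.292
278 False t14.54 h-10.8mm Fz5.6 F [ 0.4 -4.5  4. ] T [-1.77 -0.23 -0.26] lat [ 0.3 -0.7 -0.3] q6 5.7 op 0.275
270 False t14.83 h-10.8mm Fz6.2 F [-1.2 -3.9  4.9] T [-1.2   0.05 -0.04] lat [-0. -0. -0.] q6 -2.3 op 0.271
262 False t15.12 h-10.8mm Fz5.6 F [-1.2 -4.3  4.1] T [-0.96  0.06 -0.06] lat [0.1 0.3 0.1] q6 -10.3 op 0.272
254 False t15.42 h-10.9mm Fz5.5 F [ 0.2 -2.4  5. ] T [-0.79 -0.21 -0.13] lat [0.4 0.3 0.2] q6 -18.3 op 0.272
246 False t15.71 h-11.3mm Fz4.4 F [ 1.9 -1.7  4.1] T [-0.65 -0.62 -0.34] lat [0.5 0.3 0.1] q6 -26.2 op 0.268
238 False t16.21 h-12.0mm Fz3.2 F [-0.8 -1.4  2.8] T [-0.66 -0.04  0.04] lat [ 1.  -0.4 -0.2] q6 -34.4 op 0.275
230 False t16.71 h-12.8mm Fz1.9 F [ 0.2 -1.2  1.5] T [-0.8  -0.07  0.  ] lat [ 1.2 -0.7 -0.3] q6 -42.4 op 0.270
222 False t17.21 h-13.5mm Fz2.5 F [-0.9 -1.5  2. ] T [-0.72 -0.1  -0.05] lat [ 1.1 -0.9 -0.4] q6 -50.5 op 0.276
214 False t17.71 h-14.3mm Fz4.0 F [ 0.1 -2.   3.4] T [-1.01 -0.18 -0.02] lat [ 1.3 -1.3 -0.7] q6 -58.5 op 0.273
206 False t18.21 h-14.7mm Fz1.3 F [-0.7 -0.6  1.2] T [-0.9  -0.45  0.7 ] lat [ 2.9 -1.4 -0.6] q6 -66.2 op 0.274
198 False t18.71 h-14.6mm Fz1.5 F [ 0.1 -0.9  1.3] T [-0.9  -0.76  1.07] lat [ 4.3 -0.7 -0.2] q6 -74.1 op 0.301
```

It sank 4 mm more and then met the forward stop, with torque rising to about 1.1 N m. That puts the rim at about −12 mm, fully home. Relax, release, back off and look.

```bash
python3 - <<'E'
from h import *
s=st(); p,o=pose(hgt(s),205); env.move_straight(np.array(s["position"]),o,rate=.03,force_limit=20); rep("relaxed")
env.gripper_to(1.0); s=rep("open")
env.move_straight(np.array(s["position"])+Z*.12,rate=.12,force_limit=10); rep("away")
q=st()["joint_positions"].copy(); q[0]-=60; env.set_joints(q); rep("clear")
w=[]
B=toolR(Z,np.array([1.,0,0]))
for n in("top","side"):
    g=env.grab_frame(n); c=proj(g,CREST).astype(int)*4; b=cv2.resize(g["image"],None,fx=4,fy=4,interpolation=cv2.INTER_CUBIC)
    C=CREST-.003*Z
    for rr,h in((.037,-.012),(.037,.025)):
        qq=np.array([proj(g,C+B@(np.array([rr*np.cos(t),rr*np.sin(t),-h]))) for t in np.linspace(0,6.28,40)])*4+1.5; cv2.polylines(b,[np.round(qq).astype(np.int32)],True,(0,255,0),1)
    w.append(cv2.resize(b[max(c[1]-180,0):c[1]+180,c[0]-180:c[0]+180],(400,400)))
    for t in("jar_center","beaker_center","driver_grip"): print(n,t,[np.round(d["xyz"],3) for d in env.search_frame(g,t)[:1]])
cv2.imwrite("pics/end.png",np.hstack(w))
E
```

```text
relaxed t18.98 h-14.7mm Fz1.7 F [ 0.6 -2.1  0.9] T [-1.13 -0.63  0.25] lat [ 4.3 -0.9 -0.3] q6 -67.6 op 0.277
open t20.19 h-14.6mm Fz-0.1 F [-1.  -0.2 -0.2] T [-0.9  -0.13  0.01] lat [ 4.3 -0.7 -0.2] q6 -67.4 op 1.000
away t21.34 h104.5mm Fz-0.2 F [-0.4 -1.  -0.7] T [-0.93 -0.07 -0.01] lat [ 4.  -0.8 -0.3] q6 -68.9 op 1.003
clear t23.34 h337.7mm Fz-0.2 F [ 0.4 -0.2 -0.4] T [-0.36  0.63 -0.04] lat [-228.1 -396.9 -208. ] q6 -68.9 op 1.001
top jar_center [array([ 0.63 , -0.307,  0.095])]
top beaker_center [array([ 0.675, -0.164,  0.041])]
top driver_grip [array([0.549, 0.097, 0.258])]
side jar_center []
side beaker_center [array([ 0.66 , -0.154,  0.056])]
side driver_grip [array([0.725, 0.022, 0.017])]
```

View pics/end.png

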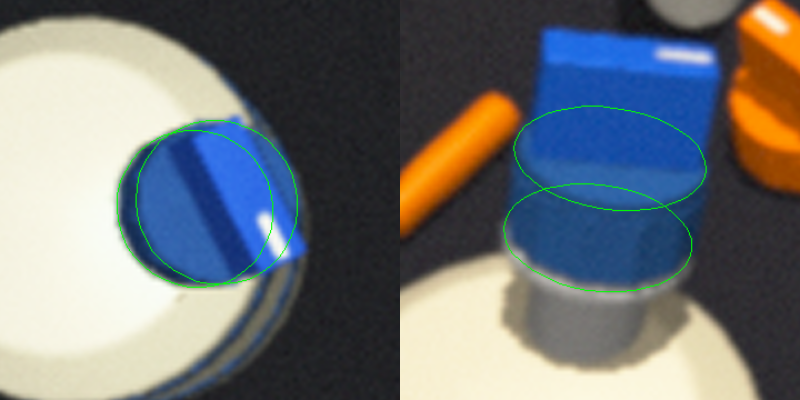

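The cap sits evenly on the neck, with the flange just showing below the rim at about (600,290) in the side half. The gripper is clear. The beaker in both views, the jar in the top view and the screwdriver in the side view are all found where they started. Handing in.

```bash
python3 -c "
from workcell import env
print(env.close_job())"
```

```text
the job is handed in; nothing more can be done
None
```

I handed the job in with the blue cap screwed on and released: it dropped into the thread start, then turned forward to the stop with the rim at about −12 mm by feel. The bystanders look unmoved, and no verdict came back.

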